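# Lay the serving tray with the amber set

## Task

Lay the white serving tray with the amber set: put the dark walnut candle stand flat in the tray's smaller, green-lined compartment, then stand the amber candle glass centred on it, and stand the two amber tumblers side by side in the larger, plain compartment. Keep the glass upright and set it down gently, not dropped. The rose tumbler, the violet candle glass, the pale green stand, the teal bowl and the sugar pot do not belong: leave them where they are.

Things in the scene. Friction and masses are not known exactly. Their poses are not given: they have to be found in the camera images.
- tray: White tray, fixed, 210 mm (its x) x 340 mm (its y), walls 24 mm high, 6 mm thick; any yaw. Origin: centre of underside, z up. A divider along x, 20 mm high, lies at y = +26 to +32 mm. Small compartment (green floor): inside 198 (x) x 132 mm (y), centre x = 0, y = +98 mm. Large one (white floor): inside 198 (x) x 190 mm (y), centre x = 0, y = -69 mm. Both floors at z = 6 mm.
- stand: Candle stand to move: loose solid disc of dark brown walnut, 66 mm across, 18 mm thick, about 50 g. Origin: centre of its underside, z up; round, so its yaw means nothing. It starts unordered among the other loose things, on a 3 mm thick pale blue place mat.
- candle: Candle glass to move: amber cylinder 50 mm across, 66 mm tall, filled level with ivory wax (about 43 mm across as seen from above) with an 8 mm dark wick on top, about 160 g. Origin: centre of its underside, z up. It starts unordered among the other loose things, on a 3 mm thick pale blue place mat.
- tumbler_a: Amber tumbler to move: empty open glass, 60 mm across at the foot and 62 mm at the rim, 80 mm tall, wall 4 mm, about 170 g. Origin: centre of its underside, z up. Same as tumbler_b, and interchangeable with it. It starts unordered among the other loose things, on a 3 mm thick pale blue place mat.
- tumbler_b: Amber tumbler to move, same in every way as tumbler_a. Origin: centre of its underside, z up. It starts unordered among the other loose things, on a 3 mm thick pale blue place mat.
- rose_tumbler: Look-alike, to be left alone: rose-red tumbler of the same shape and size as the amber ones. Origin: centre of its underside. It stands on the mat.
- violet_candle: Look-alike, to be left alone: violet candle glass of the same shape and size as the amber one, also with ivory wax. Origin: centre of its underside. It stands on the mat.
- green_stand: Look-alike, to be left alone: pale green ceramic disc of the same size as the walnut stand. Origin: centre of its underside. It lies on the mat.
- bowl: Bystander, to be left alone: teal bowl, 100 mm across, 48 mm tall, on the sideboard beyond the mat and tray. Origin: centre of its underside.
- sugar_pot: Bystander, to be left alone: white pot 72 mm across with a green knobbed lid, 77 mm tall in all, on the sideboard beyond the mat and tray. Origin: centre of its underside.

How it is judged:
By the outcome, as a careful person would: the job done as asked, in the order asked, and still so for the second after the job is handed in, with the robot touching nothing.
It also fails if it takes over 118 s, if anything falls off the work surface, if the arm or the gripper's body presses on something with over 40 N, if the wrist force passes 120 N, or if a joint passes its speed limit or range.

## Robot

A 6-joint arm with a two-finger parallel gripper is mounted at the origin on the work surface. World frame = base frame: x ahead of the robot, y to its left, z up, the work surface at z = 0. Lengths are in m, angles in rad, forces in N, time in s.
With the tool pointing down it reaches from about 0.375 to 0.9 m from the base axis. Payload 3.1 kg.
Tool frame: the origin (TCP) lies on the centre line of the jaws, within the pads' length; the fingertips stand 19 mm ahead of it and the grasp point (between the pads) is the TCP; z points along the fingers, y is the direction in which the jaws open and shut (so a half turn about z gives the same grasp; the last joint's range is limited). The gripper opens to 85 mm and grips with 20 to 120 N. Pads are 22 mm wide; open, the fingers measure 114 mm over their backs; the gripper's body (76 mm by 85 mm) begins 54 mm behind the grasp point. The pads swing forward as they close: fully open they stand 13 mm farther back than shut.
Start: joints at [0.972, 0.527, 1.433, -0, 1.181, -0.178], TCP at [0.255, 0.57, 0.25] pointing down, gripper open.
Joint ranges: [-3.08, 3.08], [-0.75, 2.2], [0.22, 2.44], [-1.43, 4.57], [0, 2.65], [-2.85, 2.85]. Speed limits (rad/s): [2.79, 2.79, 3.14, 3.14, 3.14, 3.14].

## Interface

Orientations are given as a unit quaternion [x, y, z, w].
In Python, from station import manip, imaging, workorder gives the robot as it stands.
- The arm moves only by the shell command python3 -m creep 'ROWS' [FORCE]. ROWS is a JSON object of lists of equal length, an entry for each row: "claw": the finger opening in cm, from 0 to 8.54; "dp": the shift along the tool's x, y, z in cm, a list of three; "roll": the turn about the tool's z in rad. In form: {"claw": [claw, ...], "dp": [[dx, dy, dz], ...], "roll": [roll, ...]}. A call has 1 to 12 rows; each row is the pose to reach, as a shift and turn from the pose commanded when the call began, along the tool's axes at that moment; what a row does not reach only later rows make up. A row lasts 1/10 s, in which the tool goes at most 50 mm and 8.59 degrees, less where a joint would pass 70% of its speed; a pose out of reach is approached as far as the arm can. A call with a gripper value outside its range is refused whole. The fingers move at their own pace and stop on an object; FORCE is the grip in N (left out, the last holds). Time passes only in rows, so rows that repeat a pose let the fingers close. It gives the time, the measured TCP pose, the force and the opening at its end, in the units of the state.
- manip.sense(): the state, without advancing time (a new reading comes with each control period).
- imaging.snapshot(name): name is "scene" or "top" or "wrist"; returns a dict with "image" (480x640x3 uint8, red, green, blue), "z_map" (480x640 float32, m along the optical axis (not along the pixel's ray), 0 where there is no reading), "vfov" (degrees; the focal length in pixels is half the picture's height over the tangent of half this angle, whatever the lens; pixels are square), "cx", "cy" (the principal point, pixels), "R" (3x3) and "t" (3): a world point X has camera coordinates R X + t. Camera axes: x right, y down, z forward; pixel columns grow to the right and rows downward; lengths in m; the calibration is good to about 2 mm. A picture is of the moment at which its call begins.
- workorder.sign_off(): hands the job in, once; it reports no verdict.
The state is a dict: "t": time; "q": joint angles; "qd": joint speeds; "tau": joint torques, N m; "tcp_pos": TCP position; "tool_rot": TCP orientation; "force": force on the tool from outside, world axes, zero at the start; "ft_torque": the same for the moment, N m; "finger_gap": opening from 0.0 (shut) to 1.0 (fully open).
Only numpy, scipy, OpenCV 4.12 (cv2) and the standard library are available. Lean on these libraries where they do the work, as an engineer would, in place of code of your own. Each camera call takes 0.05 s, during which the arm holds its last target.

## Working session

There is one attempt and no reset: what is moved stays moved. The work goes in short steps, Python scripts to look and compute and a shell command to move; the robot and the scene stay as the last step left them, time stands still between calls to the robot, and variables do not carry over. Pictures are saved under pics/ and viewed, and the job is handed in when it is done.

```bash
ls; mkdir -p pics; python3 - <<'E'
from station import manip, imaging
import cv2
s=manip.sense();print(s)
for n in("top","scene","wrist"):
    d=imaging.snapshot(n);cv2.imwrite(f"pics/{n}0.png",d["image"][:,:,::-1]);print(n,d["vfov"],d["cx"],d["cy"],d["R"],d["t"])
E
```

```text
pics
{'t': 0.0, 'q': array([ 9.71474007e-01,  5.28446081e-01,  1.43391900e+00,  1.08810305e-05,
        1.18138212e+00, -1.78506253e-01]), 'qd': array([-7.00331496e-04, -1.28608029e-03,  1.46831864e-03, -9.95048158e-04,
        3.04758764e-04, -8.98981125e-05]), 'tau': array([ 1.43059115e-03, -4.42354989e+01, -1.78024471e+01, -1.32986656e-04,
        8.38312990e-03,  1.62731942e-05]), 'tcp_pos': array([0.25490116, 0.56991483, 0.2493406 ]), 'tool_rot': array([ 2.08860856e-01,  9.77944775e-01, -9.94918285e-04, -4.13140894e-04]), 'force': array([-0.00748764, -0.20298307, -0.22218961]), 'ft_torque': array([-0.00479219, -0.05135257,  0.01188133]), 'finger_gap': 1.0012429171712143}
top 47.001546649332546 319.6143661982734 237.26298572323108 [[-0.0258762  -0.99962201  0.00928743]
 [-0.99261544  0.02459121 -0.11878494]
 [ 0.11851165 -0.01229255 -0.99287657]] [-7.57573628e-04  6.10405775e-01  1.26072804e+00]
scene 52.30384343151984 317.5176659510222 231.66994997248509 [[-0.60018549  0.79985067 -0.00403505]
 [ 0.66953187  0.49962513 -0.54963789]
 [-0.43761222 -0.33258628 -0.83539327]] [ 0.38590241 -0.36791831  1.47653227]
wrist 68.12081757858046 325.6981309928639 234.22832742320594 [[ 0.40784935  0.91304605 -0.00241274]
 [ 0.86479091 -0.3854438   0.32182255]
 [ 0.29290883 -0.13334163 -0.94679693]] [-0.62303923 -0.04286453  0.38017577]
```

View pics/top0.png

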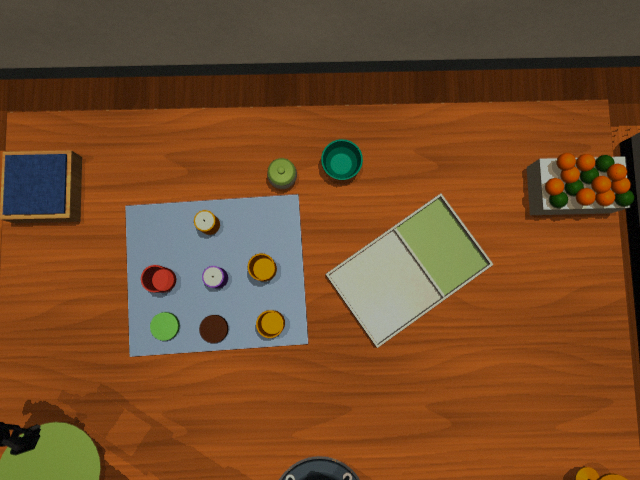

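View pics/scene0.png

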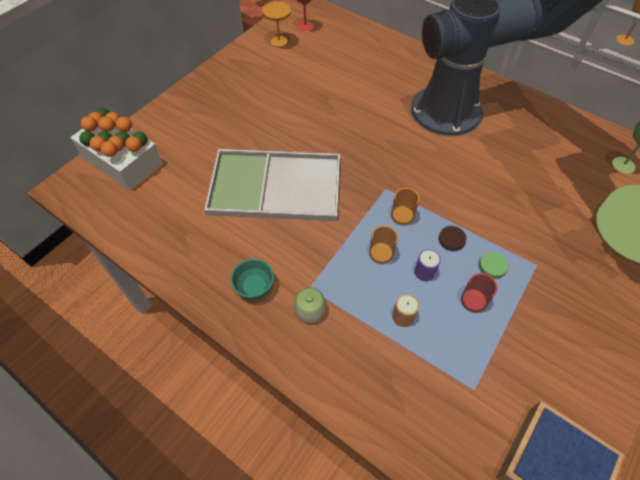

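The top view shows the stand at (213,329), the candle at (206,223), and the amber tumblers at (262,268) and (270,324). The tray runs from (327,275) to (491,263), with the green end at upper right. Next I measure these.

```bash
cat > h.py <<'E'
import numpy as np,cv2
from station import manip, imaging
def cam(n):
    d=imaging.snapshot(n); d["f"]=240/np.tan(np.radians(d["vfov"])/2); d["R"]=np.array(d["R"]);d["t"]=np.array(d["t"]); 
    d["hsv"]=cv2.cvtColor(d["image"],cv2.COLOR_RGB2HSV)
    return d
def ray(d,uv,z):
    uv=np.atleast_2d(np.asarray(uv,float))
    r=np.c_[(uv[:,0]-d["cx"])/d["f"],(uv[:,1]-d["cy"])/d["f"],np.ones(len(uv))]@d["R"]
    c=-d["R"].T@d["t"]; return c+r*((z-c[2])/r[:,2])[:,None]
def cloud(d):
    v,u=np.mgrid[0:480,0:640]; z=d["z_map"]
    P=np.stack([(u-d["cx"])/d["f"]*z,(v-d["cy"])/d["f"]*z,z],-1)-d["t"]
    return P@d["R"]
def proj(d,X):
    c=d["R"]@np.asarray(X)+d["t"]; return d["f"]*c[0]/c[2]+d["cx"],d["f"]*c[1]/c[2]+d["cy"]
E
python3 - <<'E'
from h import *
from scipy import ndimage
for n in("top","scene"):
    d=cam(n);P=cloud(d);H=d["hsv"].astype(int)
    h,s,v=H[...,0],H[...,1],H[...,2]
    X,Y,Z=P[...,0],P[...,1],P[...,2]
    box=(X>.3)&(X<.8)&(Y>-.05)&(Y<.48)&(d["z_map"]>0)
    mat=box&(h>100)&(h<125)&(s>50)&(s<150)&(abs(Z)<.012)
    print(n,"mat z",np.median(Z[mat]),X[mat].min(),X[mat].max(),Y[mat].min(),Y[mat].max())
    L,k=ndimage.label(box&(Z>.012))
    for i in range(1,k+1):
        m=L==i
        if m.sum()<60: continue
        zt=np.percentile(Z[m],97); t=m&(Z>zt-.006)
        pts=P[t]; (c,r)=cv2.minEnclosingCircle(pts[:,:2].astype(np.float32))
        vv,uu=np.nonzero(m)
        print("px",uu.mean().round(),vv.mean().round(),m.sum(),"ztop %.4f"%zt,"circ",np.round(c,4),round(r,4),"hsv",np.median(H[m],axis=0))
    # tray floor
    g=(X>.3)&(X<.85)&(Y<0.05)&(Y>-.35)&(abs(Z-.006)<.01)&(h>30)&(h<50)&(s>60)
    L,k=ndimage.label(g);L=L==1+np.argmax(ndimage.sum(g,L,range(1,k+1)))
    vv,uu=np.nonzero(L);rect=cv2.minAreaRect(ray(d,np.c_[uu,vv],.006)[:,:2].astype(np.float32)*1000)
    print("green",rect,np.median(Z[L]))
    w=(X>.3)&(X<.85)&(Y<0.05)&(Y>-.4)&(Z<.04)&(Z>.003)&(((h>30)&(h<50)&(s>60))|(s<70))
    L,k=ndimage.label(w);L=L==1+np.argmax(ndimage.sum(w,L,range(1,k+1)))
    t=L&(Z>.018);print("tray rim",cv2.minAreaRect(P[t][:,:2].astype(np.float32)*1000),cv2.boxPoints(cv2.minAreaRect(P[t][:,:2].astype(np.float32)*1000)),np.median(Z[t]))
E
```

```text
top mat z 0.003279255488755313 0.3472903142275902 0.7190902887517362 0.021485006901553135 0.4489833135062797
px 326.0 167.0 104 ztop 0.0508 circ [ 0.7756 -0.0367] 0.0271 hsv [ 81. 255.  80.]
px 281.0 173.0 728 ztop 0.0756 circ [0.7672 0.0673] 0.0124 hsv [ 38. 147. 137.]
px 206.0 222.0 473 ztop 0.0739 circ [0.6512 0.2476] 0.0248 hsv [ 28.  40. 172.]
px 260.0 267.0 342 ztop 0.0863 circ [0.5414 0.1185] 0.031 hsv [ 18.  255.  116.5]
px 157.0 279.0 616 ztop 0.0871 circ [0.5215 0.3572] 0.0313 hsv [  3.  207.  104.5]
px 214.0 277.0 458 ztop 0.0740 circ [0.5225 0.2292] 0.025 hsv [ 39.   28.  170.5]
px 331.0 277.0 70 ztop 0.0281 circ [ 0.5132 -0.0465] 0.0227 hsv [ 30.   33.5 160. ]
px 269.0 324.0 326 ztop 0.0868 circ [0.4137 0.1007] 0.0308 hsv [ 19. 255. 137.]
px 164.0 326.0 647 ztop 0.0267 circ [0.413  0.3509] 0.033 hsv [ 50. 150. 162.]
px 213.0 329.0 642 ztop 0.0260 circ [0.4035 0.2371] 0.0331 hsv [ 10. 194.  66.]
green ((585.938232421875, -309.2999267578125), (199.5837860107422, 130.0693817138672), 32.908363342285156) 0.006342211505243986
tray rim ((531.0729370117188, -226.12806701660156),
[... 699 characters left out ...]
. 156.]
px 484.0 281.0 1539 ztop 0.0837 circ [0.5236 0.3575] 0.032 hsv [  2. 114. 161.]
px 270.0 281.0 90 ztop 0.0501 circ [ 0.7772 -0.0366] 0.0248 hsv [ 79. 115. 109.]
px 310.0 304.0 844 ztop 0.0749 circ [0.7692 0.0707] 0.01 hsv [ 39.  86. 150.]
px 405.0 309.0 630 ztop 0.0727 circ [0.6539 0.2485] 0.0256 hsv [ 17.5  75.5 183. ]
green ((582.4993896484375, -313.4375305175781), (181.73641967773438, 125.25906372070312), 33.51759338378906) 0.006088023401164426
tray rim ((533.3882446289062, -225.81204223632812), (217.19212341308594, 339.95458984375), 33.620182037353516) [[ 348.8436   -144.39548 ]
 [ 537.0713   -427.4846  ]
 [ 717.93286  -307.2286  ]
 [ 529.7052    -24.139496]] 0.022419783898518883
```

Both views agree to about 2 mm. The heights (21 / 69 / 83 mm), radii and tray size (209x339) also match the given sizes. Tray centre is (0.532,-0.226), with its +y pointing at -56.5°.

```bash
cat >> h.py <<'E'
from scipy.spatial.transform import Rotation as Ro
def plan(x,y,z,yaw=None):
    "shift (cm, tool axes) and roll to bring TCP to x,y,z with jaw axis at world angle yaw (deg)"
    s=manip.sense();R=Ro.from_quat(s["tool_rot"]).as_matrix()
    dp=R.T@(np.array([x,y,z])-s["tcp_pos"])*100
    cur=np.degrees(np.arctan2(R[1,1],R[0,1])); r=0
    if yaw is not None: r=-np.radians((yaw-cur+90)%180-90)
    print("t %.2f"%s["t"],"tcp",s["tcp_pos"].round(4),"yaw %.1f"%cur,"gap %.3f"%s["finger_gap"],"F",s["force"].round(2),"q6 %.2f"%s["q"][5])
    print("dp cm",dp.round(2),"|%.1f|"%np.linalg.norm(dp),"roll %.3f"%r)
E
python3 -c "
from h import *
plan(.4047,.2377,.12,33.5)"
```

```text
t 0.25 tcp [0.2551 0.5702 0.2498] yaw 65.9 gap 0.996 F [0.24 0.22 0.59] q6 -0.18
dp cm [-27.24 -24.23  13.  ] |38.7| roll 0.565
```

```bash
python3 -m creep '{"claw":[8.5,8.5,8.5,8.5,8.5,8.5,8.5,8.5,8.5,8.5,8.5,8.5],"dp":[[-2,-1.8,1],[-5,-4.5,2.4],[-8.2,-7.3,3.9],[-11.4,-10.1,5.4],[-14.6,-13,7],[-17.8,-15.8,8.5],[-21,-18.7,10],[-24,-21.4,11.5],[-26,-23.2,12.4],[-27,-24,12.9],[-27.24,-24.23,13],[-27.24,-24.23,13]],"roll":[0.05,0.12,0.19,0.26,0.33,0.4,0.46,0.52,0.55,0.565,0.565,0.565]}' 40
python3 - <<'E'
from h import *
plan(.4047,.2377,.024,33.5)
d=cam("wrist");im=d["image"][:,:,::-1].copy()
print(proj(d,[.4047,.2377,.021]))
cv2.imwrite("pics/w1.png",im)
E
```

```text
t: 1.45
tcp_pos: [0.405, 0.2384, 0.1204]
tool_rot: [0.473, 0.881, 0.0, -0.0]
force: [0.9, 0.2, -0.0]
finger_gap: 0.993
t 1.45 tcp [0.405  0.2384 0.1204] yaw 33.5 gap 0.993 F [ 0.89  0.19 -0.03] q6 -0.29
dp cm [-0.04 -0.07  9.64] |9.6| roll 0.000
(np.float64(324.88703084389465), np.float64(243.5134725177351))
```

View pics/w1.png

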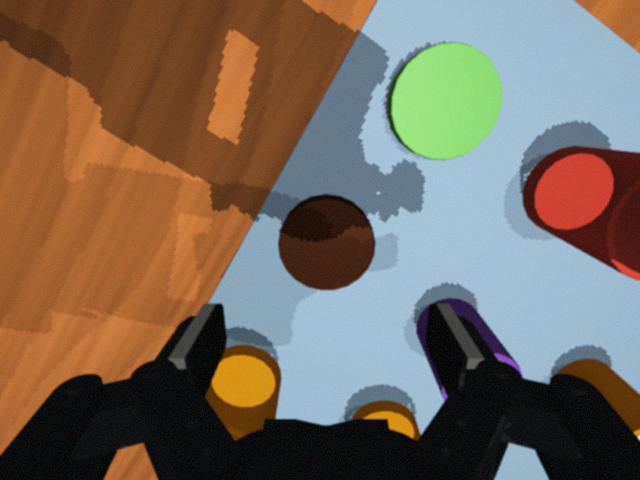

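The wrist view shows the stand at (326,242), against a prediction of (325,243). I descend and grip.

```bash
python3 -m creep '{"claw":[8.5,8.5,8.5,8.5,8.5,6,6,6,6,6,6,6],"dp":[[0,0,2],[0,0,5],[0,0,8],[0,0,9.7],[0,0,10.1],[0,0,10.1],[0,0,10.1],[0,0,10.1],[0,0,10.1],[0,0,10.1],[0,0,10.1],[0,0,10.1]],"roll":[0,0,0,0,0,0,0,0,0,0,0,0]}' 40
python3 - <<'E'
from h import *
plan(.405,.238,.12,33.5)
d=cam("wrist");cv2.imwrite("pics/w2.png",d["image"][:,:,::-1])
E
```

```text
t: 2.7
tcp_pos: [0.4056, 0.2385, 0.0203]
tool_rot: [0.473, 0.881, 0.001, 0.001]
force: [-0.3, 3.2, 6.2]
finger_gap: 0.751
t 2.70 tcp [0.4056 0.2385 0.0203] yaw 33.5 gap 0.751 F [-0.33  3.24  6.21] q6 -0.29
dp cm [-0.01 -0.05 -9.97] |10.0| roll 0.000
```

View pics/w2.png

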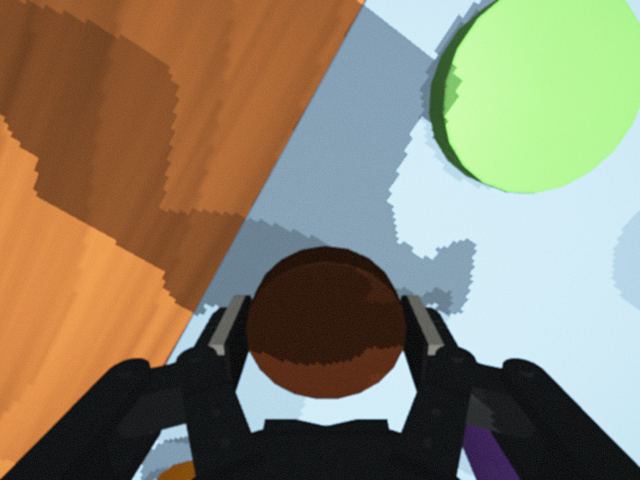

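Gripped: the disc sits between the pads at (326,322). Lift and carry it to the green compartment.

```bash
python3 -m creep '{"claw":[6,6,6,6,6,6],"dp":[[0,0,-1],[0,0,-3.5],[0,0,-7],[0,0,-10.5],[0,0,-12],[0,0,-12]],"roll":[0,0,0,0,0,0]}' 40
python3 - <<'E'
from h import *
plan(.586,-.3085,.12,33.5)
d=cam("wrist");cv2.imwrite("pics/w3.png",d["image"][:,:,::-1])
E
```

```text
t: 3.35
tcp_pos: [0.4062, 0.2384, 0.142]
tool_rot: [0.473, 0.881, 0.002, 0.002]
force: [-0.7, -0.3, 0.0]
finger_gap: 0.755
t 3.35 tcp [0.4062 0.2384 0.142 ] yaw 33.5 gap 0.755 F [-0.7  -0.26  0.04] q6 -0.29
dp cm [-55.52 -15.23   2.21] |57.6| roll 0.000
```

View pics/w3.png

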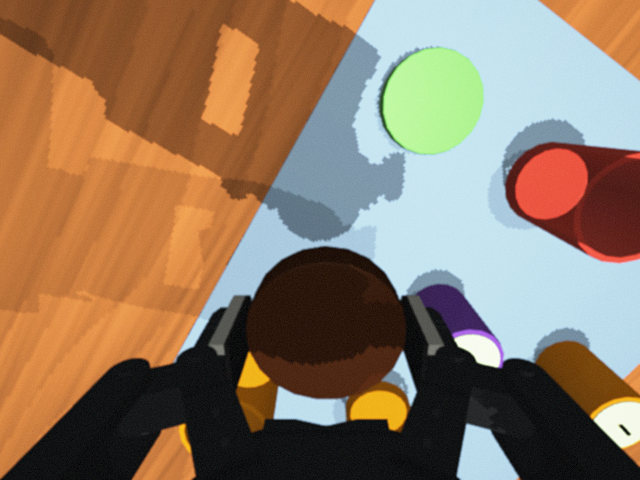

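```bash
python3 -m creep '{"claw":[6,6,6,6,6,6,6,6,6,6,6,6],"dp":[[-2,-0.6,0],[-6,-1.7,0],[-10.8,-3,0],[-15.6,-4.3,0],[-20.4,-5.6,0],[-25.2,-6.9,0],[-30,-8.2,0],[-34.8,-9.5,0],[-39.6,-10.8,0],[-44.4,-12.2,0],[-49.2,-13.5,0],[-53,-14.5,0]],"roll":[0,0,0,0,0,0,0,0,0,0,0,0]}'
python3 -m creep '{"claw":[6,6,6,6],"dp":[[-2,-0.5,0],[-2.5,-0.7,1],[-2.5,-0.7,2],[-2.5,-0.7,2]],"roll":[0,0,0,0]}'
python3 - <<'E'
from h import *
plan(.586,-.3085,.0245,33.5)
E
```

```text
t: 4.6
tcp_pos: [0.5763, -0.2867, 0.1372]
tool_rot: [0.474, 0.881, 0.0, -0.001]
force: [1.0, -1.0, -0.2]
finger_gap: 0.752
t: 5.0
tcp_pos: [0.5821, -0.3056, 0.1157]
tool_rot: [0.473, 0.881, 0.001, -0.004]
force: [-1.7, -0.4, -0.9]
finger_gap: 0.754
t 5.00 tcp [ 0.5821 -0.3056  0.1157] yaw 33.6 gap 0.754 F [-1.66 -0.36 -0.91] q6 -1.24
dp cm [-0.54  0.19  9.11] |9.1| roll 0.001
```

```bash
python3 -m creep '{"claw":[6,6,6],"dp":[[0,0,0],[0,0,0],[0,0,0]],"roll":[0,0,0]}'
python3 - <<'E'
from h import *
plan(.586,-.3085,.0245,33.5)
d=cam("wrist");cv2.imwrite("pics/w4.png",d["image"][:,:,::-1])
E
```

```text
t: 5.3
tcp_pos: [0.5849, -0.3078, 0.1198]
tool_rot: [0.473, 0.881, -0.0, 0.0]
force: [-0.3, 0.0, -1.6]
finger_gap: 0.758
t 5.30 tcp [ 0.5849 -0.3078  0.1198] yaw 33.6 gap 0.758 F [-0.29  0.03 -1.56] q6 -1.24
dp cm [-0.11  0.05  9.53] |9.5| roll 0.001
```

View pics/w4.png

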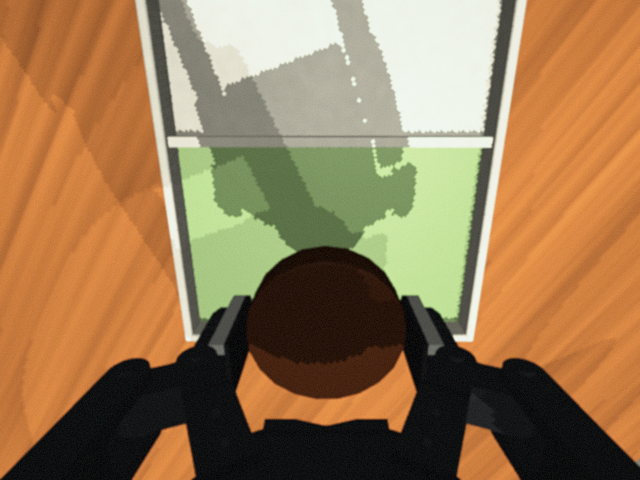

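Aligned with the tray, and the disc is still held. Lower it.

```bash
python3 -m creep '{"claw":[6,6,6,6,6,6,6,6],"dp":[[0,0,1.5],[0,0,4],[-0.05,0,6.5],[-0.1,0.05,8.3],[-0.1,0.05,9],[-0.1,0.05,9.3],[-0.1,0.05,9.5],[-0.1,0.05,9.5]],"roll":[0,0,0,0,0,0,0,0]}'
python3 - <<'E'
from h import *
plan(.586,-.3085,.0235,33.5)
E
```

```text
t: 6.15
tcp_pos: [0.5862, -0.3095, 0.025]
tool_rot: [0.473, 0.881, -0.0, 0.001]
force: [-0.4, -0.3, -0.3]
finger_gap: 0.753
t 6.15 tcp [ 0.5862 -0.3095  0.025 ] yaw 33.5 gap 0.753 F [-0.37 -0.3  -0.31] q6 -1.24
dp cm [0.1  0.04 0.15] |0.2| roll 0.000
```

```bash
python3 -m creep '{"claw":[6,6,6],"dp":[[0,0,0.1],[0,0,0.15],[0,0,0.15]],"roll":[0,0,0]}'
python3 -m creep '{"claw":[7.6,7.6,7.6,7.6,7.6,7.6,7.6,7.6,7.6],"dp":[[0,0,0],[0,0,0],[0,0,0],[0,0,0],[0,0,-2],[0,0,-6],[0,0,-10],[0,0,-13],[0,0,-13]],"roll":[0,0,0,0,0,0,0,0,0]}'
python3 - <<'E'
from h import *
d=cam("wrist");cv2.imwrite("pics/w5.png",d["image"][:,:,::-1])
plan(.6525,.248,.18,33.5)
E
```

```text
t: 6.45
tcp_pos: [0.586, -0.3094, 0.0234]
tool_rot: [0.473, 0.881, -0.0, 0.001]
force: [0.8, -0.3, 0.3]
finger_gap: 0.755
t: 7.35
tcp_pos: [0.5884, -0.3111, 0.1584]
tool_rot: [0.473, 0.881, -0.001, 0.005]
force: [0.6, -0.1, 0.0]
finger_gap: 0.889
t 7.40 tcp [ 0.587  -0.3102  0.1558] yaw 33.5 gap 0.890 F [-0.08  0.08 -0.46] q6 -1.24
dp cm [42.9  36.29 -2.6 ] |56.3| roll 0.000
```

View pics/w5.png

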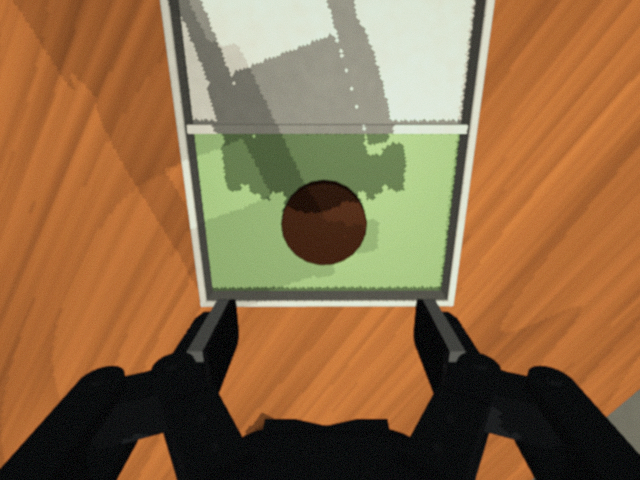

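The stand is down at (324,222) and looks centred. I measure it, then head for the candle, rising clear first.

```bash
cat >> h.py <<'E'
def stand(n,save=None):
    d=cam(n);H=d["hsv"].astype(int);P=cloud(d)
    near=(abs(P[...,0]-.586)<.08)&(abs(P[...,1]+.309)<.08)
    m=((H[...,0]<16)&(H[...,1]>90)&(H[...,2]<110)&near&(abs(P[...,2]-.022)<.009)).astype(np.uint8)
    cs=cv2.findContours(m,0,2)[0]; 
    if not cs: print(n,"none");return
    c=max(cs,key=cv2.contourArea); q=ray(d,c[:,0],.024)[:,:2]
    (cc,r)=cv2.minEnclosingCircle((q*1000).astype(np.float32))
    print(n,"stand",np.round(cc,1),"r",round(r,1),"z med",np.median(P[...,2][m>0]).round(4),np.ptp(P[...,2][m>0]).round(4))
E
python3 -c "
from h import *
stand('wrist')"
python3 -m creep '{"claw":[7.6,7.6,7.6,7.6,7.6,7.6,7.6,7.6,7.6,7.6,7.6,7.6],"dp":[[1.5,1.3,-1],[5,4.2,-2.4],[8.8,7.4,-2.6],[12.6,10.6,-2.6],[16.4,13.8,-2.6],[20.2,17,-2.6],[24,20.3,-2.6],[27.8,23.5,-2.6],[31.6,26.7,-2.6],[35.4,30,-2.6],[39.2,33.2,-2.6],[42,35.5,-2.6]],"roll":[0,0,0,0,0,0,0,0,0,0,0,0]}'
python3 -m creep '{"claw":[7.6,7.6,7.6,7.6],"dp":[[0.8,0.7,0],[0.8,0.7,0],[0.8,0.7,0],[0.8,0.7,0]],"roll":[0,0,0,0]}'
python3 - <<'E'
from h import *
stand('top');stand('scene')
plan(.6525,.248,.045,33.5)
d=cam("wrist");print(proj(d,[.6525,.248,.069]));cv2.imwrite("pics/w6.png",d["image"][:,:,::-1])
E
```

```text
wrist stand [ 586.6 -310.8] r 32.7 z med 0.0233 0.0129
t: 8.65
tcp_pos: [0.6476, 0.2415, 0.1773]
tool_rot: [0.472, 0.882, -0.001, -0.002]
force: [0.4, -0.6, -0.3]
finger_gap: 0.887
t: 9.05
tcp_pos: [0.6508, 0.2457, 0.1784]
tool_rot: [0.474, 0.881, -0.001, -0.0]
force: [0.6, 0.2, -0.0]
finger_gap: 0.892
top stand [ 583.9 -309.6] r 32.5 z med 0.0236 0.0143
scene stand [ 591.8 -305.9] r 34.7 z med 0.023 0.0159
t 9.15 tcp [0.6512 0.2457 0.1788] yaw 33.4 gap 0.891 F [-0.56  0.9   1.07] q6 -0.38
dp cm [ 0.12  0.25 13.38] |13.4| roll -0.002
(np.float64(329.51630861364106), np.float64(236.2067437242489))
```

View pics/w6.png

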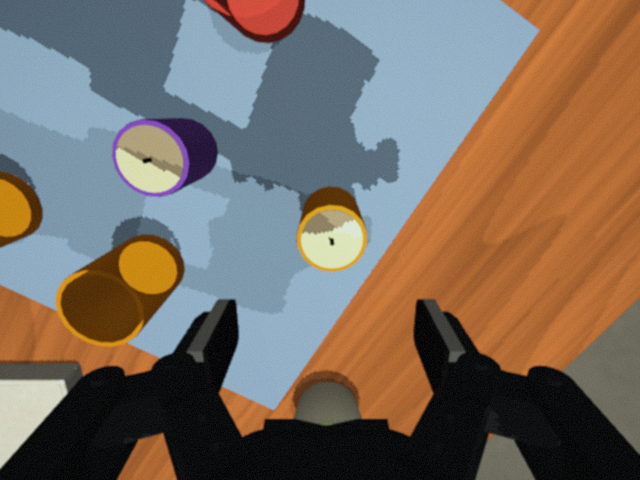

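The candle is at (332,236), against a prediction of (329.5,236), so about 1 mm toward +y. Descend and grip.

```bash
python3 -m creep '{"claw":[7.6,7.6,7.6,7.6,7.6,7.6,4.4,4.4,4.4,4.4,4.4,4.4],"dp":[[0.1,0.3,2],[0.1,0.3,5.5],[0.1,0.3,9.5],[0.1,0.3,12.3],[0.1,0.3,13.4],[0.1,0.3,13.4],[0.1,0.3,13.4],[0.1,0.3,13.4],[0.1,0.3,13.4],[0.1,0.3,13.4],[0.1,0.3,13.4],[0.1,0.3,13.4]],"roll":[0,0,0,0,0,0,0,0,0,0,0,0]}' 40
python3 - <<'E'
from h import *
plan(.6525,.248,.045,33.5)
d=cam("wrist");cv2.imwrite("pics/w7.png",d["image"][:,:,::-1])
E
```

```text
t: 10.4
tcp_pos: [0.6547, 0.2503, 0.0473]
tool_rot: [0.473, 0.881, 0.001, 0.002]
force: [0.2, -0.3, 6.5]
finger_gap: 0.565
t 10.40 tcp [0.6547 0.2503 0.0473] yaw 33.5 gap 0.565 F [ 0.17 -0.29  6.52] q6 -0.38
dp cm [-0.07 -0.31  0.23] |0.4| roll 0.001
```

View pics/w7.png

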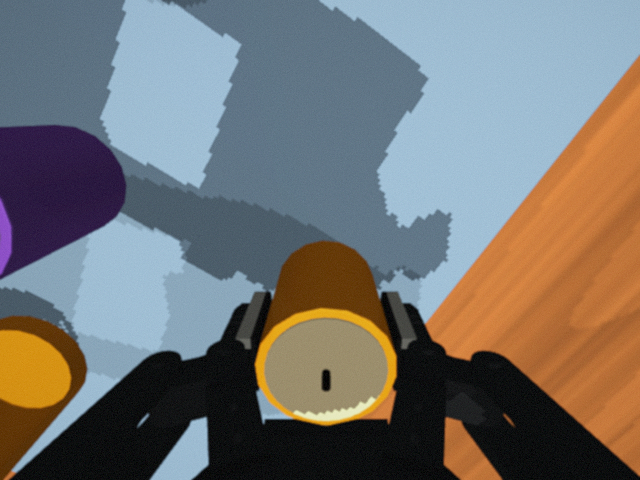

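```bash
python3 -m creep '{"claw":[4.4,4.4,4.4,4.4,4.4,4.4,4.4,4.4],"dp":[[0,0,-0.5],[0,0,-2],[0,0,-4.5],[0,0,-7.5],[0,0,-10.5],[0,0,-12.5],[0,0,-13],[0,0,-13]],"roll":[0,0,0,0,0,0,0,0]}'
python3 - <<'E'
from h import *
plan(.5857,-.310,.17,33.5)
d=cam("wrist");cv2.imwrite("pics/w8.png",d["image"][:,:,::-1])
E
```

```text
t: 11.25
tcp_pos: [0.6533, 0.2502, 0.1761]
tool_rot: [0.473, 0.881, 0.001, 0.001]
force: [-0.6, 0.2, -1.8]
finger_gap: 0.566
t 11.25 tcp [0.6533 0.2502 0.1761] yaw 33.5 gap 0.566 F [-0.56  0.25 -1.83] q6 -0.38
dp cm [-42.97 -36.57   0.57] |56.4| roll 0.000
```

View pics/w8.png

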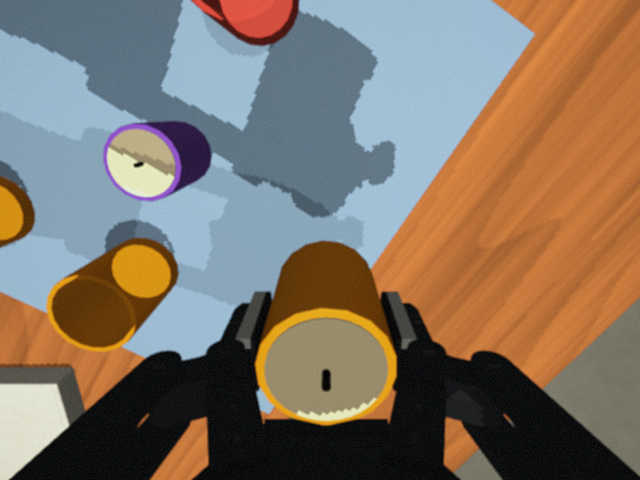

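```bash
python3 - <<'E'
from h import *
d=cam("wrist");H=d["hsv"].astype(int)
s=manip.sense();R=Ro.from_quat(s["tool_rot"]).as_matrix()
m=((H[...,0]>14)&(H[...,0]<24)&(H[...,1]>200)&(H[...,2]>170)).astype(np.uint8);m[:300]=0;m[:,:250]=0;m[:,400:]=0
wx=((H[...,1]<110)&(H[...,2]>100)).astype(np.uint8);wx[:310]=0;wx[:,:262]=0;wx[:,390:]=0;wx[422:]=0
wx=cv2.morphologyEx(wx,cv2.MORPH_OPEN,np.ones((5,5)))
for k,mm,z in(("rim",m,s["tcp_pos"][2]+.0217),("wax",wx,s["tcp_pos"][2]+.0217)):
    c=max(cv2.findContours(mm,0,2)[0],key=cv2.contourArea);q=ray(d,c[:,0],z)
    cc,r=cv2.minEnclosingCircle((q[:,:2]*1000).astype(np.float32))
    print(k,cv2.boundingRect(c),np.round(cc,1),round(r,1),"tool offs mm",(R.T@(np.array([cc[0],cc[1],z*1000])-s["tcp_pos"]*1000)).round(1))
print(s["tcp_pos"])
E
```

```text
rim (255, 308, 141, 117) [654.  247.4] 24.8 tool offs mm [ -3.1   0.3 -21.7]
wax (265, 319, 122, 102) [654.5 246.7] 21.7 tool offs mm [ -4.    0.3 -21.7]
[0.65201082 0.24984152 0.17359531]
```

```bash
python3 -c "
from h import *
plan(.5854,-.3085,.165,33.5)"
```

```text
t 11.35 tcp [0.652  0.2498 0.1736] yaw 33.5 gap 0.563 F [ 0.48 -0.22 -1.2 ] q6 -0.38
dp cm [-42.87 -36.38   0.91] |56.2| roll 0.000
```

```bash
python3 -m creep '{"claw":[4.4,4.4,4.4,4.4,4.4,4.4,4.4,4.4,4.4,4.4,4.4,4.4],"dp":[[-0.6,-0.5,0],[-2,-1.7,0],[-4,-3.4,0],[-6.5,-5.5,0],[-9,-7.6,0],[-11.5,-9.8,0],[-14,-11.9,0],[-16.5,-14,0],[-19,-16.1,0],[-21.5,-18.2,0],[-24,-20.4,0],[-26.5,-22.5,0]],"roll":[0,0,0,0,0,0,0,0,0,0,0,0]}'
python3 -m creep '{"claw":[4.4,4.4,4.4,4.4,4.4,4.4,4.4,4.4,4.4,4.4,4.4,4.4],"dp":[[-2.5,-2.1,0],[-5,-4.2,0],[-7.5,-6.4,0],[-9.8,-8.3,0],[-11.8,-10,0],[-13.4,-11.4,0],[-14.7,-12.5,0],[-15.6,-13.2,0],[-16.1,-13.6,0],[-16.3,-13.8,0],[-16.3,-13.8,0],[-16.3,-13.8,0]],"roll":[0,0,0,0,0,0,0,0,0,0,0,0]}'
python3 -c "
from h import *
plan(.5854,-.3085,.075,33.5)
d=cam('wrist');cv2.imwrite('pics/w9.png',d['image'][:,:,::-1])"
```

```text
t: 12.55
tcp_pos: [0.6102, -0.0977, 0.1741]
tool_rot: [0.474, 0.881, -0.0, -0.001]
force: [0.6, 0.7, -2.0]
finger_gap: 0.563
t: 13.75
tcp_pos: [0.5868, -0.3062, 0.1748]
tool_rot: [0.473, 0.881, 0.0, -0.0]
force: [-0.4, 0.4, -1.8]
finger_gap: 0.566
t 13.75 tcp [ 0.5868 -0.3062  0.1748] yaw 33.6 gap 0.566 F [-0.4   0.4  -1.75] q6 -1.24
dp cm [-0.12 -0.25  9.98] |10.0| roll 0.001
```

View pics/w9.png

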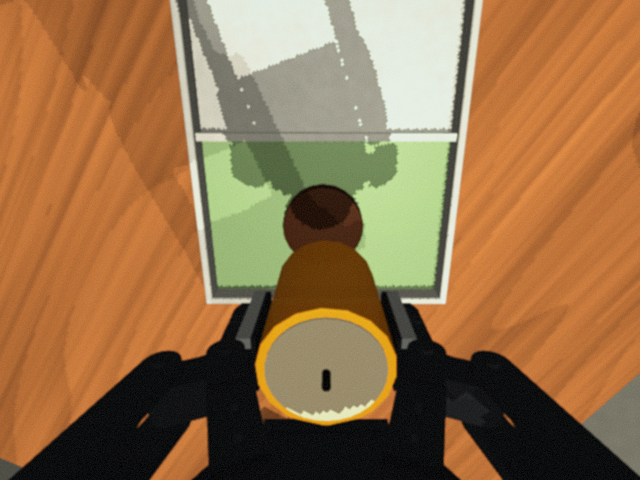

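```bash
python3 -m creep '{"claw":[4.4,4.4,4.4,4.4,4.4,4.4,4.4,4.4,4.4,4.4],"dp":[[-0.1,-0.2,1],[-0.1,-0.25,3],[-0.1,-0.25,5],[-0.1,-0.25,7],[-0.1,-0.25,8.5],[-0.1,-0.25,9.5],[-0.1,-0.25,9.9],[-0.1,-0.25,10],[-0.1,-0.25,10],[-0.1,-0.25,10]],"roll":[0,0,0,0,0,0,0,0,0,0]}'
python3 - <<'E'
from h import *
plan(.5854,-.3085,.069,33.5)
for n in("wrist","scene"):
    d=cam(n);im=d["image"][:,:,::-1]
    if n=="scene": im=cv2.resize(im[120:240,170:330],(800,600),interpolation=cv2.INTER_CUBIC)
    cv2.imwrite(f'pics/{n}10.png',im)
E
```

```text
t: 14.8
tcp_pos: [0.5858, -0.3099, 0.0758]
tool_rot: [0.473, 0.881, -0.0, 0.001]
force: [0.4, -0.1, -0.4]
finger_gap: 0.567
t 14.80 tcp [ 0.5858 -0.3099  0.0758] yaw 33.5 gap 0.567 F [ 0.43 -0.11 -0.38] q6 -1.24
dp cm [0.13 0.04 0.68] |0.7| roll 0.000
```

View pics/wrist10.png

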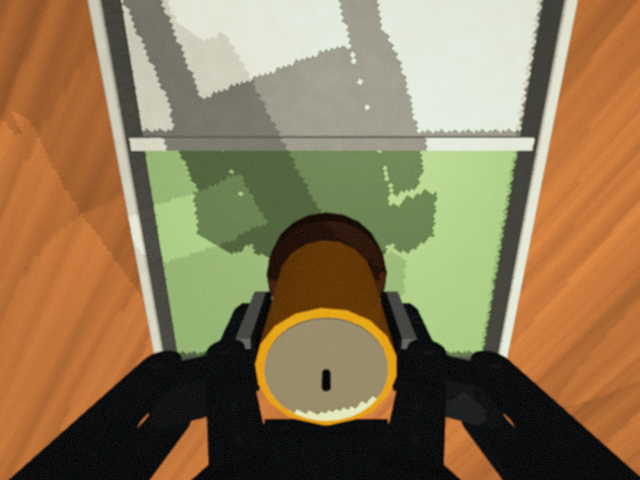

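View pics/scene10.png

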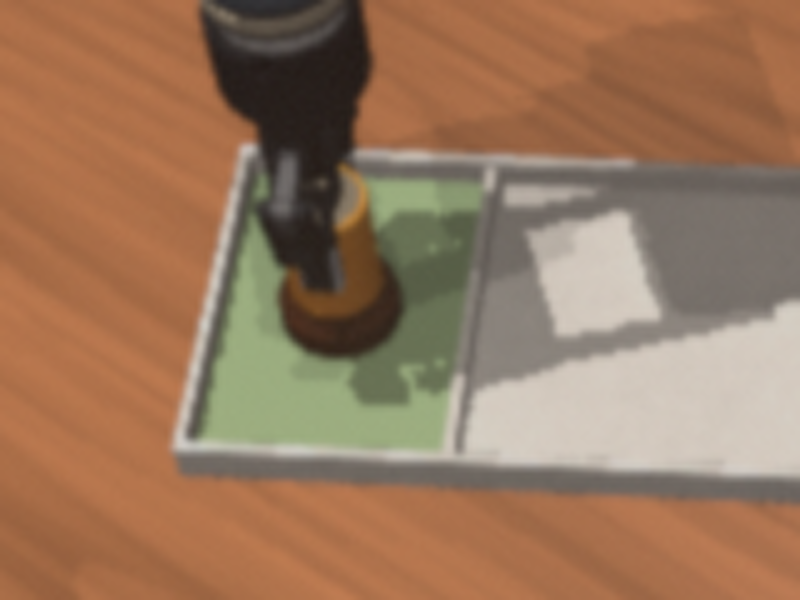

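```bash
python3 - <<'E'
from h import *
d=cam("wrist");s=manip.sense();R=Ro.from_quat(s["tool_rot"]).as_matrix()
z=s["tcp_pos"][2]-.0443
for nm,uv,zz in(("candle",(326,240.5),z),("standTop",(326,220),.024),("standEdge",(326,213),.024),):
    p=ray(d,uv,zz)[0];print(nm,p.round(4),"tool mm",(R.T@(p-s["tcp_pos"])*1000).round(1))
im=cv2.resize(d["image"][195:300,240:420,::-1],(800,466),interpolation=cv2.INTER_CUBIC);cv2.imwrite("pics/w11.png",im)
E
```

```text
candle [ 0.5738 -0.2918  0.0312] tool mm [21.4 -0.  44.3]
standTop [ 0.569  -0.2847  0.024 ] tool mm [30.  -0.  51.5]
standEdge [ 0.567  -0.2816  0.024 ] tool mm [33.7 -0.  51.5]
```

View pics/w11.png

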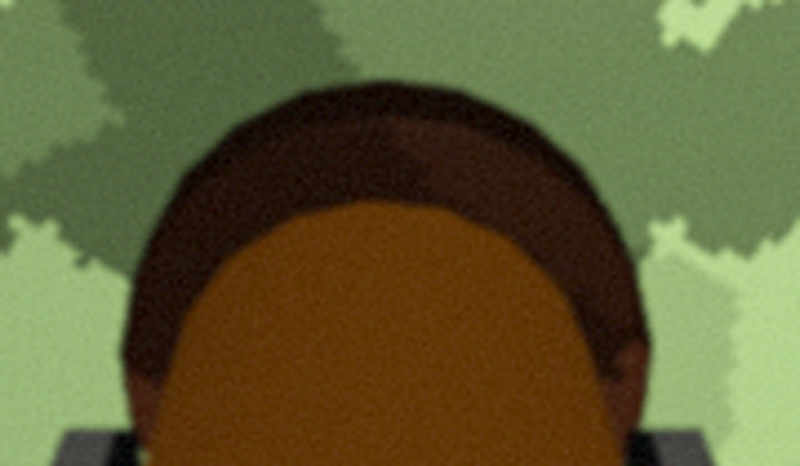

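Relative to the TCP, the candle's axis is at -3.6 mm and the stand's at -3.5 mm in tool x. That is concentric, so I lower straight down, slowly.

```bash
python3 -m creep '{"claw":[4.4,4.4,4.4,4.4,4.4],"dp":[[0,0,0.2],[0,0,0.4],[0,0,0.55],[0,0,0.6],[0,0,0.6]],"roll":[0,0,0,0,0]}'
python3 -m creep '{"claw":[4.4,4.4,4.4,4.4],"dp":[[0,0,0.05],[0,0,0.1],[0,0,0.12],[0,0,0.12]],"roll":[0,0,0,0]}'
```

```text
t: 15.45
tcp_pos: [0.5851, -0.3094, 0.0686]
tool_rot: [0.473, 0.881, 0.0, -0.0]
force: [-0.1, -0.5, -0.8]
finger_gap: 0.56
t: 15.85
tcp_pos: [0.5853, -0.3095, 0.0683]
tool_rot: [0.473, 0.881, -0.0, 0.0]
force: [-1.3, 1.4, 5.7]
finger_gap: 0.564
```

Contact (5.7 N). Release and back off.

```bash
python3 -m creep '{"claw":[5,5.4,6,6.6,7,7,7,7,7,7,7],"dp":[[0,0,0],[0,0,0],[0,0,0],[0,0,0],[0,0,0],[0,0,-0.5],[0,0,-2.5],[0,0,-6],[0,0,-10],[0,0,-12],[0,0,-12]],"roll":[0,0,0,0,0,0,0,0,0,0,0]}'
python3 - <<'E'
from h import *
d=cam("wrist");cv2.imwrite("pics/w12.png",d["image"][:,:,::-1])
plan(.4145,.1015,.20,-56.5)
E
```

```text
t: 16.95
tcp_pos: [0.5873, -0.3109, 0.1923]
tool_rot: [0.473, 0.881, -0.001, 0.004]
force: [0.2, 0.4, -0.5]
finger_gap: 0.82
t 17.00 tcp [ 0.5861 -0.3101  0.1898] yaw 33.5 gap 0.820 F [ 0.01  0.26 -0.15] q6 -1.24
dp cm [43.78  8.42 -1.19] |44.6| roll -1.570
```

View pics/w12.png

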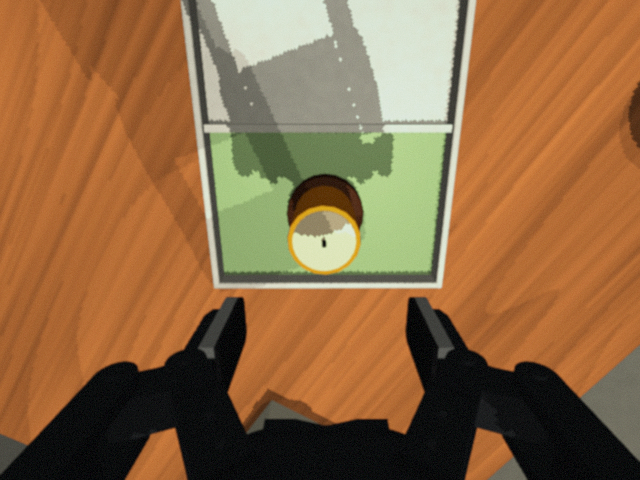

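The candle stands on the disc, with its top at (324,240). Next is the near tumbler, with the jaws turned 90° (roll +1.57 keeps joint 6 mid-range).

```bash
python3 -m creep '{"claw":[8.5,8.5,8.5,8.5,8.5,8.5,8.5,8.5,8.5,8.5,8.5,8.5],"dp":[[1,0.2,-1],[4,0.8,-1.2],[8,1.5,-1.2],[12.5,2.4,-1.2],[17,3.3,-1.2],[21.5,4.1,-1.2],[26,5,-1.2],[30.5,5.9,-1.2],[35,6.7,-1.2],[39,7.5,-1.2],[42,8.1,-1.2],[43.5,8.4,-1.2]],"roll":[0.1,0.24,0.38,0.52,0.66,0.8,0.94,1.08,1.22,1.36,1.48,1.57]}'
python3 -m creep '{"claw":[8.5,8.5,8.5,8.5],"dp":[[0.3,0,0],[0.3,0,0],[0.3,0,0],[0.3,0,0]],"roll":[0,0,0,0]}'
python3 - <<'E'
from h import *
plan(.4145,.1015,.05,-56.5)
d=cam("wrist");print(proj(d,[.4145,.1015,.083]));cv2.imwrite("pics/w13.png",d["image"][:,:,::-1])
d=cam("top");cv2.imwrite("pics/t13.png",d["image"][:,:,::-1])
E
```

```text
t: 18.2
tcp_pos: [0.4118, 0.1017, 0.1983]
tool_rot: [0.958, 0.288, -0.002, -0.001]
force: [0.4, -0.4, -0.2]
finger_gap: 0.997
t: 18.6
tcp_pos: [0.4181, 0.1004, 0.1994]
tool_rot: [0.958, 0.288, -0.0, 0.0]
force: [0.0, -0.1, -0.0]
finger_gap: 0.998
t 18.60 tcp [0.4181 0.1004 0.1994] yaw -56.5 gap 0.998 F [ 0.01 -0.08 -0.03] q6 0.96
dp cm [-0.23 -0.29 14.94] |14.9| roll 0.000
(np.float64(319.85426772213674), np.float64(239.1170009436176))
```

View pics/w13.png

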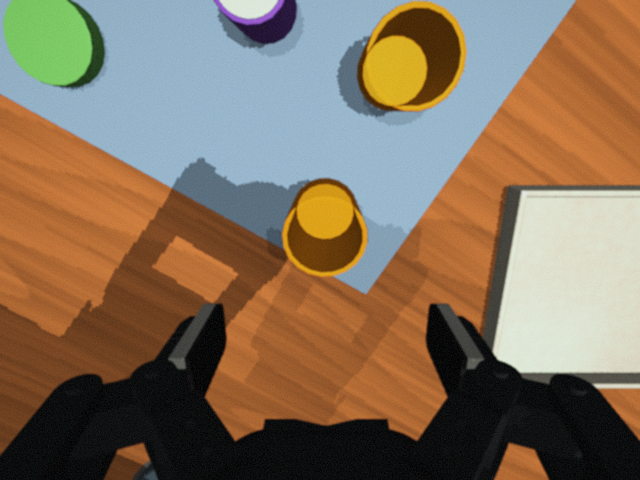

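View pics/t13.png

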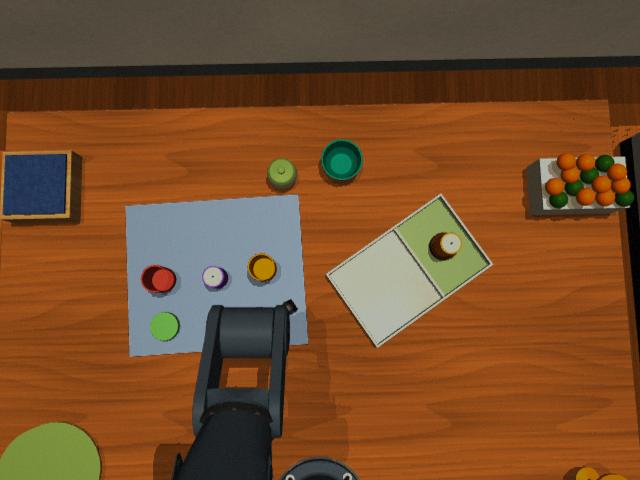

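Top view: the candle is on the stand at (447,244) and the bystanders have not moved. In the wrist view the tumbler rim is at about (325,234), so I'll measure the rim properly.

```bash
cat >> h.py <<'E'
def rim(x,y,z=.083,n="wrist"):
    d=cam(n);H=d["hsv"].astype(int);P=cloud(d)
    m=((H[...,0]>8)&(H[...,0]<28)&(H[...,1]>120)&(abs(P[...,2]-z)<.010)&(np.hypot(P[...,0]-x,P[...,1]-y)<.045))
    q=P[m][:,:2]; vv,uu=np.nonzero(m)
    q2=ray(d,np.c_[uu,vv],z)[:,:2]
    a=cv2.minEnclosingCircle((q2*1000).astype(np.float32));
    s=manip.sense();R=Ro.from_quat(s["tool_rot"]).as_matrix()
    o=R.T@(np.array([a[0][0],a[0][1],z*1000])-s["tcp_pos"]*1000)
    print(n,"rim",m.sum(),"px",uu.min(),uu.max(),vv.min(),vv.max(),"ctr",np.round(a[0],1),"r",round(a[1],1),"tool mm",o.round(1),"z",np.median(P[...,2][m]).round(4))
E
python3 -c "
from h import *
rim(.4145,.1015)"
```

```text
wrist rim 1831 px 282 367 193 276 ctr [417.9 100.2] r 31.4 tool mm [-1.000e-01  4.000e-01  1.165e+02] z 0.0817
```

```bash
python3 -m creep '{"claw":[8.5,8.5,8.5,8.5,8.5,8.5,5.4,5.4,5.4,5.4,5.4,5.4],"dp":[[-0.05,0,2],[-0.05,0,5.5],[-0.05,0,9.5],[-0.05,0,13],[-0.05,0,14.9],[-0.05,0,14.9],[-0.05,0,14.9],[-0.05,0,14.9],[-0.05,0,14.9],[-0.05,0,14.9],[-0.05,0,14.9],[-0.05,0,14.9]],"roll":[0,0,0,0,0,0,0,0,0,0,0,0]}' 40
python3 -m creep '{"claw":[5.4,5.4,5.4,5.4,5.4,5.4,5.4,5.4],"dp":[[0,0,-0.5],[0,0,-2],[0,0,-4.5],[0,0,-7.5],[0,0,-10.5],[0,0,-12.5],[0,0,-13],[0,0,-13]],"roll":[0,0,0,0,0,0,0,0]}'
python3 - <<'E'
from h import *
plan(.4565,-.193,.18,-56.5)
d=cam("wrist");cv2.imwrite("pics/w14.png",d["image"][:,:,::-1])
E
```

```text
t: 19.95
tcp_pos: [0.4179, 0.101, 0.0517]
tool_rot: [0.957, 0.289, 0.001, 0.0]
force: [-0.2, -0.9, 7.3]
finger_gap: 0.709
t: 20.75
tcp_pos: [0.4172, 0.101, 0.1812]
tool_rot: [0.957, 0.289, 0.001, 0.0]
force: [0.8, 0.2, -1.5]
finger_gap: 0.703
t 20.75 tcp [0.4172 0.101  0.1812] yaw -56.4 gap 0.703 F [ 0.79  0.18 -1.53] q6 0.96
dp cm [-12.98  26.67   0.13] |29.7| roll 0.001
```

View pics/w14.png

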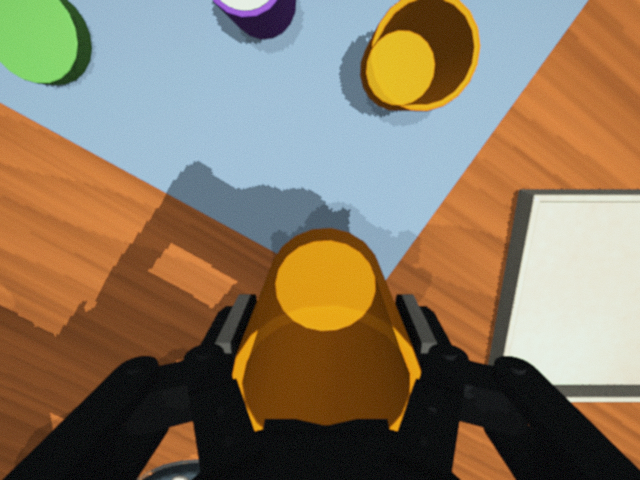

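Tumbler held. Carry it to the large compartment.

```bash
python3 -m creep '{"claw":[5.4,5.4,5.4,5.4,5.4,5.4,5.4,5.4,5.4,5.4,5.4,5.4],"dp":[[-0.4,0.8,0],[-1.5,3,0],[-3,6.2,0],[-4.8,9.8,0],[-6.6,13.5,0],[-8.4,17.2,0],[-10,20.5,0],[-11.3,23.2,0],[-12.3,25.3,0],[-12.8,26.3,0],[-13,26.6,0],[-13,26.6,0]],"roll":[0,0,0,0,0,0,0,0,0,0,0,0]}'
python3 -m creep '{"claw":[5.4,5.4,5.4],"dp":[[0,0,0],[0,0,0],[0,0,0]],"roll":[0,0,0]}'
python3 - <<'E'
from h import *
plan(.4565,-.193,.057,-56.5)
d=cam("wrist");cv2.imwrite("pics/w15.png",d["image"][:,:,::-1])
E
```

```text
t: 22.0
tcp_pos: [0.4551, -0.192, 0.1798]
tool_rot: [0.957, 0.288, -0.001, -0.001]
force: [0.0, 0.1, -2.1]
finger_gap: 0.704
t: 22.3
tcp_pos: [0.4558, -0.1916, 0.1807]
tool_rot: [0.957, 0.289, -0.0, -0.0]
force: [-0.4, -0.2, -1.3]
finger_gap: 0.71
t 22.30 tcp [ 0.4558 -0.1916  0.1807] yaw -56.4 gap 0.710 F [-0.42 -0.17 -1.32] q6 0.36
dp cm [-0.02  0.16 12.37] |12.4| roll 0.002
```

View pics/w15.png

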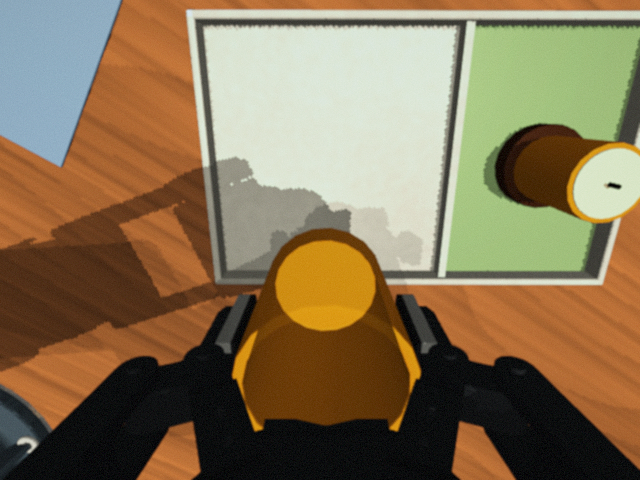

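```bash
python3 -m creep '{"claw":[5.4,5.4,5.4,5.4,5.4,5.4,5.4,5.4,5.4,5.4],"dp":[[0,0,1.5],[0,0.1,4],[0,0.15,7],[0,0.15,9.5],[0,0.15,11.3],[0,0.15,12],[0,0.15,12.3],[0,0.15,12.4],[0,0.15,12.4],[0,0.15,12.4]],"roll":[0,0,0,0,0,0,0,0,0,0]}'
python3 -m creep '{"claw":[5.4,5.4,5.4,5.4],"dp":[[0,0,0.1],[0,0,0.2],[0,0,0.25],[0,0,0.25]],"roll":[0,0,0,0]}'
```

```text
t: 23.35
tcp_pos: [0.4572, -0.1941, 0.0574]
tool_rot: [0.957, 0.289, 0.001, 0.001]
force: [1.2, -0.6, -1.7]
finger_gap: 0.701
t: 23.75
tcp_pos: [0.4569, -0.1939, 0.0548]
tool_rot: [0.957, 0.289, 0.0, 0.0]
force: [-0.9, 0.9, 4.9]
finger_gap: 0.708
```

Contact (4.9 N). Release and go up.

```bash
python3 -m creep '{"claw":[6.6,7,7.4,7.8,7.8,7.8,7.8,7.8,7.8,7.8,7.8],"dp":[[0,0,0],[0,0,0],[0,0,0],[0,0,0],[0,0,0],[0,0,-1],[0,0,-4],[0,0,-8],[0,0,-12],[0,0,-14],[0,0,-14]],"roll":[0,0,0,0,0,0,0,0,0,0,0]}'
python3 - <<'E'
from h import *
d=cam("wrist");cv2.imwrite("pics/w16.png",d["image"][:,:,::-1])
rim(.457,-.194,.086)
plan(.5424,.1185,.20,-56.5)
E
```

```text
t: 24.85
tcp_pos: [0.4584, -0.1949, 0.1979]
tool_rot: [0.957, 0.289, 0.002, 0.003]
force: [0.6, -0.8, 0.1]
finger_gap: 0.914
wrist rim 1947 px 280 367 196 280 ctr [ 457.  -194.9] r 31.5 tool mm [ -0.3   1.1 108.7] z 0.0847
t 24.95 tcp [ 0.4565 -0.1936  0.1947] yaw -56.4 gap 0.911 F [ 0.73  0.74 -1.42] q6 0.36
dp cm [ 24.41 -21.26  -0.54] |32.4| roll 0.001
```

View pics/w16.png

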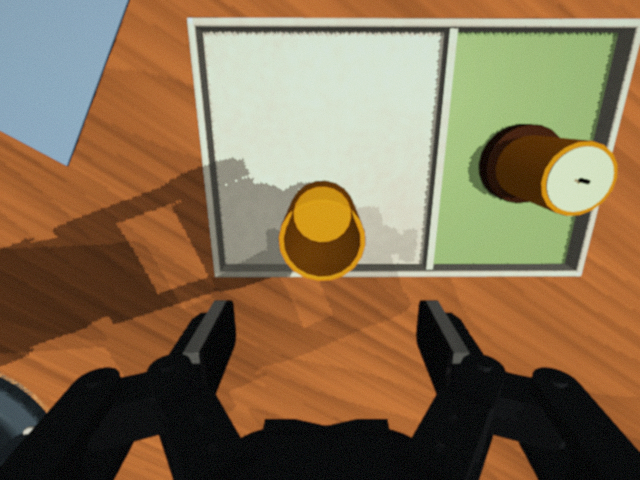

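First tumbler upright at (322,238), as planned. Now the second.

```bash
python3 -m creep '{"claw":[8.5,8.5,8.5,8.5,8.5,8.5,8.5,8.5,8.5,8.5,8.5,8.5],"dp":[[1.2,-1,-0.5],[4.2,-3.6,-0.5],[7.8,-6.8,-0.5],[11.4,-9.9,-0.5],[15,-13,-0.5],[18.4,-16,-0.5],[21,-18.3,-0.5],[23,-20,-0.5],[24,-20.9,-0.5],[24.4,-21.2,-0.5],[24.4,-21.2,-0.5],[24.4,-21.2,-0.5]],"roll":[0,0,0,0,0,0,0,0,0,0,0,0]}'
python3 -m creep '{"claw":[8.5,8.5],"dp":[[0,0,0],[0,0,0]],"roll":[0,0]}'
python3 - <<'E'
from h import *
d=cam("wrist");cv2.imwrite("pics/w17.png",d["image"][:,:,::-1])
rim(.5424,.1185)
plan(.5430,.1185,.05,-56.5)
E
```

```text
t: 26.15
tcp_pos: [0.5424, 0.1166, 0.1987]
tool_rot: [0.958, 0.288, -0.001, 0.0]
force: [1.1, -0.5, 0.6]
finger_gap: 1.0
t: 26.35
tcp_pos: [0.5427, 0.1167, 0.1992]
tool_rot: [0.958, 0.288, -0.0, 0.0]
force: [-0.4, -0.4, -0.6]
finger_gap: 1.0
wrist rim 1791 px 283 368 189 271 ctr [546.1 117.6] r 31.2 tool mm [  3.    1.3 116.2] z 0.0817
t 26.45 tcp [0.5428 0.1171 0.1992] yaw -56.5 gap 0.992 F [ 0.14 -0.22 -0.3 ] q6 1.00
dp cm [ 0.1  -0.11 14.92] |14.9| roll 0.000
```

View pics/w17.png

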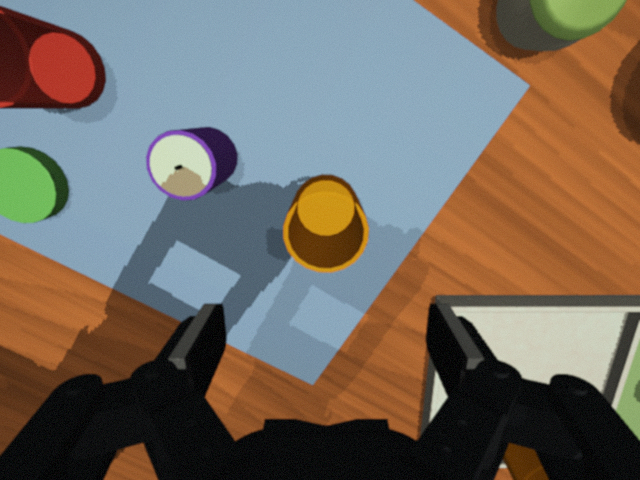

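The rim is at (326,230). The jaws bracket it and the violet candle at (180,165) is clear. Descend.

```bash
python3 -m creep '{"claw":[8.5,8.5,8.5,8.5,8.5,8.5,5.4,5.4,5.4,5.4,5.4,5.4],"dp":[[0.2,0,2],[0.2,0,5.5],[0.2,0,9.5],[0.2,0,13],[0.2,0,14.9],[0.2,0,14.9],[0.2,0,14.9],[0.2,0,14.9],[0.2,0,14.9],[0.2,0,14.9],[0.2,0,14.9],[0.2,0,14.9]],"roll":[0,0,0,0,0,0,0,0,0,0,0,0]}' 40
python3 -m creep '{"claw":[5.4,5.4,5.4,5.4,5.4,5.4,5.4,5.4,5.4],"dp":[[0,0,-0.5],[0,0,-2],[0,0,-4.5],[0,0,-7.5],[0,0,-10.5],[0,0,-13],[0,0,-14.5],[0,0,-15],[0,0,-15]],"roll":[0,0,0,0,0,0,0,0,0]}'
python3 - <<'E'
from h import *
plan(.5315,-.1437,.20,-56.5)
d=cam("wrist");cv2.imwrite("pics/w18.png",d["image"][:,:,::-1])
E
```

```text
t: 27.65
tcp_pos: [0.5457, 0.1189, 0.0517]
tool_rot: [0.957, 0.289, 0.002, 0.0]
force: [-0.2, 0.2, 6.6]
finger_gap: 0.719
t: 28.55
tcp_pos: [0.5443, 0.1189, 0.2005]
tool_rot: [0.957, 0.289, 0.0, 0.0]
force: [0.3, -0.0, -1.4]
finger_gap: 0.719
t 28.55 tcp [0.5443 0.1189 0.2005] yaw -56.4 gap 0.719 F [ 0.26 -0.03 -1.44] q6 1.00
dp cm [-15.59  21.17   0.05] |26.3| roll 0.001
```

View pics/w18.png

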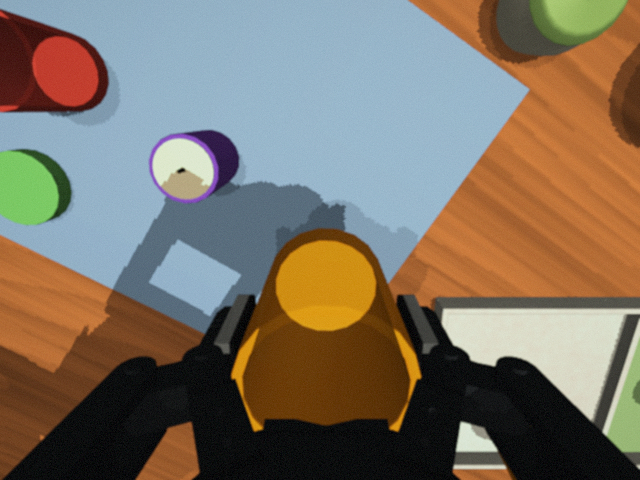

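```bash
python3 -m creep '{"claw":[5.4,5.4,5.4,5.4,5.4,5.4,5.4,5.4,5.4,5.4,5.4,5.4],"dp":[[-0.6,0.8,0],[-2,2.7,0],[-4,5.4,0],[-6.2,8.4,0],[-8.4,11.4,0],[-10.5,14.3,0],[-12.4,16.8,0],[-14,19,0],[-15,20.4,0],[-15.5,21,0],[-15.6,21.2,0],[-15.6,21.2,0]],"roll":[0,0,0,0,0,0,0,0,0,0,0,0]}'
python3 -m creep '{"claw":[5.4,5.4,5.4],"dp":[[0,0,0],[0,0,0],[0,0,0]],"roll":[0,0,0]}'
python3 - <<'E'
from h import *
plan(.5315,-.1437,.057,-56.5)
d=cam("wrist");cv2.imwrite("pics/w19.png",d["image"][:,:,::-1])
E
```

```text
t: 29.8
tcp_pos: [0.5315, -0.1434, 0.1998]
tool_rot: [0.957, 0.289, -0.0, -0.001]
force: [-0.3, 0.6, -2.5]
finger_gap: 0.716
t: 30.1
tcp_pos: [0.5317, -0.1432, 0.2002]
tool_rot: [0.957, 0.289, 0.0, -0.0]
force: [-0.1, 0.0, -1.6]
finger_gap: 0.715
t 30.10 tcp [ 0.5317 -0.1432  0.2002] yaw -56.4 gap 0.715 F [-0.12  0.02 -1.57] q6 0.52
dp cm [-0.05  0.03 14.32] |14.3| roll 0.002
```

View pics/w19.png

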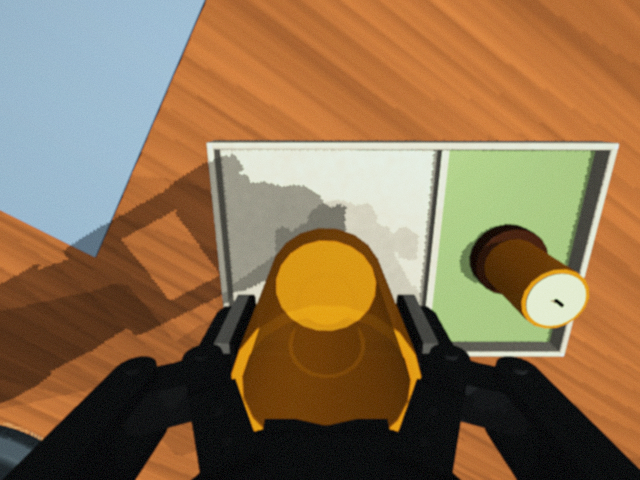

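```bash
python3 -m creep '{"claw":[5.4,5.4,5.4,5.4,5.4,5.4,5.4,5.4,5.4,5.4],"dp":[[0,0,1.5],[0,0,4],[0,0,7.5],[0,0,10.8],[0,0,12.8],[0,0,13.8],[0,0,14.2],[0,0,14.3],[0,0,14.3],[0,0,14.3]],"roll":[0,0,0,0,0,0,0,0,0,0]}'
python3 -m creep '{"claw":[5.4,5.4,5.4,5.4],"dp":[[0,0,0.1],[0,0,0.2],[0,0,0.25],[0,0,0.25]],"roll":[0,0,0,0]}'
```

```text
t: 31.15
tcp_pos: [0.5324, -0.1443, 0.0582]
tool_rot: [0.957, 0.289, 0.001, 0.001]
force: [-0.7, 0.1, -2.6]
finger_gap: 0.713
t: 31.55
tcp_pos: [0.5318, -0.1441, 0.0548]
tool_rot: [0.957, 0.289, 0.0, 0.0]
force: [0.1, -0.8, -1.0]
finger_gap: 0.717
```

```bash
python3 -m creep '{"claw":[5.4,5.4,5.4],"dp":[[0,0,0.05],[0,0,0.08],[0,0,0.08]],"roll":[0,0,0]}'
```

```text
t: 31.85
tcp_pos: [0.5317, -0.1441, 0.0547]
tool_rot: [0.957, 0.289, 0.0, 0.0]
force: [-2.1, 0.4, 5.4]
finger_gap: 0.724
```

Contact (5.4 N). Release, rise, and swing back out of the cameras' view.

```bash
python3 -m creep '{"claw":[6.6,7,7.4,7.8,7.8,7.8,7.8,7.8,7.8,7.8,7.8],"dp":[[0,0,0],[0,0,0],[0,0,0],[0,0,0],[0,0,0],[0,0,-1],[0,0,-4],[0,0,-8],[0,0,-12],[0,0,-15],[0,0,-15]],"roll":[0,0,0,0,0,0,0,0,0,0,0]}'
python3 -c "
from h import *
rim(.5317,-.1441,.086)
plan(.50,.30,.24,-56.5)"
```

```text
t: 32.95
tcp_pos: [0.5344, -0.1452, 0.2091]
tool_rot: [0.957, 0.289, 0.004, 0.004]
force: [0.1, -0.2, 0.4]
finger_gap: 0.913
wrist rim 1729 px 279 362 195 275 ctr [ 531.9 -145.2] r 31.4 tool mm [ -1.6  -0.7 120.7] z 0.0848
t 33.00 tcp [ 0.533  -0.1446  0.2067] yaw -56.4 gap 0.913 F [ 0.03 -0.13  0.38] q6 0.52
dp cm [ 21.85 -38.85  -3.47] |44.7| roll 0.001
```

```bash
python3 -m creep '{"claw":[7.8,7.8,7.8,7.8,7.8,7.8,7.8,7.8,7.8,7.8,7.8,7.8],"dp":[[1,-1.8,-1],[3.2,-5.7,-2.5],[5.6,-10,-3.5],[8,-14.2,-3.5],[10.4,-18.5,-3.5],[12.8,-22.8,-3.5],[15.2,-27,-3.5],[17.6,-31.3,-3.5],[19.8,-35.2,-3.5],[21.2,-37.7,-3.5],[21.8,-38.8,-3.5],[21.8,-38.8,-3.5]],"roll":[0,0,0,0,0,0,0,0,0,0,0,0]}'
python3 - <<'E'
from h import *
c0=np.array([.532,-.226]);yx=np.array([.552,-.834]);xx=np.array([-.834,-.552])
for n in("top","scene"):
    d=cam(n);P=cloud(d);X,Y,Z=P[...,0],P[...,1],P[...,2];im=d["image"][:,:,::-1].copy()
    for nm,c,zt,rr in(("tumB",(.457,-.194),.086,.045),("tumA",(.532,-.145),.086,.045),("candle",(.586,-.309),.090,.045),("stand",(.586,-.309),.024,.045)):
        m=(np.hypot(X-c[0],Y-c[1])<rr)&(abs(Z-zt)<.006)
        if nm=="stand": m&=(d["hsv"][...,2]<110)
        vv,uu=np.nonzero(m);q=ray(d,np.c_[uu,vv],zt)[:,:2];a,r=cv2.minEnclosingCircle((q*1000).astype(np.float32))
        e=np.array(a)/1000-c0;print(n,nm,np.round(a,1),"r",round(r,1),"tray xy mm",(np.array([e@xx,e@yx])*1000).round(1),"z95 %.4f"%np.percentile(Z[m],95))
    cv2.imwrite(f"pics/{n}20.png",im)
    if n=="scene": cv2.imwrite("pics/s20z.png",cv2.resize(im[120:240,190:350],(800,600),interpolation=cv2.INTER_CUBIC))
print(manip.sense()["t"])
E
```

```text
t: 34.2
tcp_pos: [0.4979, 0.3006, 0.2376]
tool_rot: [0.957, 0.29, -0.001, 0.0]
force: [0.2, -1.1, -0.0]
finger_gap: 0.912
top tumB [ 452.4 -193.5] r 30.9 tray xy mm [ 48.4 -71. ] z95 0.0894
top tumA [ 527.5 -143.7] r 31.0 tray xy mm [-41.6 -71.1] z95 0.0905
top candle [ 582.9 -309.2] r 25.4 tray xy mm [ 3.5 97.5] z95 0.0945
top stand [ 583.2 -309.1] r 32.7 tray xy mm [ 3.1 97.6] z95 0.0275
scene tumB [ 457. -192.] r 32.6 tray xy mm [ 43.8 -69.7] z95 0.0881
scene tumA [ 531.8 -142.2] r 33.3 tray xy mm [-46.1 -70. ] z95 0.0875
scene candle [ 587.5 -308.3] r 27.2 tray xy mm [-0.8 99.3] z95 0.0929
scene stand [ 590.6 -306. ] r 33.6 tray xy mm [-4.7 99.1] z95 0.0265
34.3
```

View pics/top20.png

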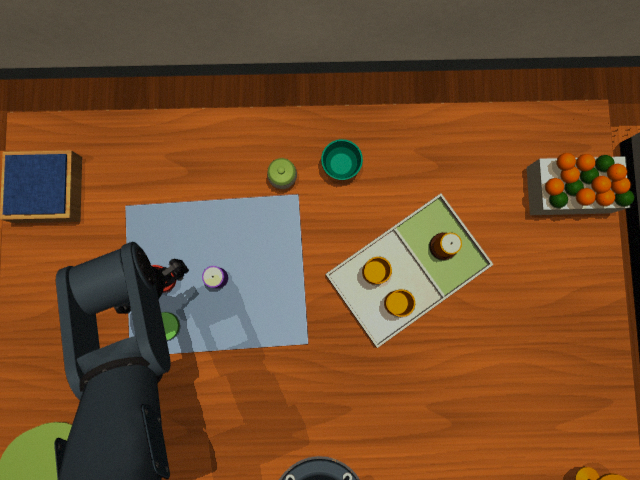

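View pics/s20z.png

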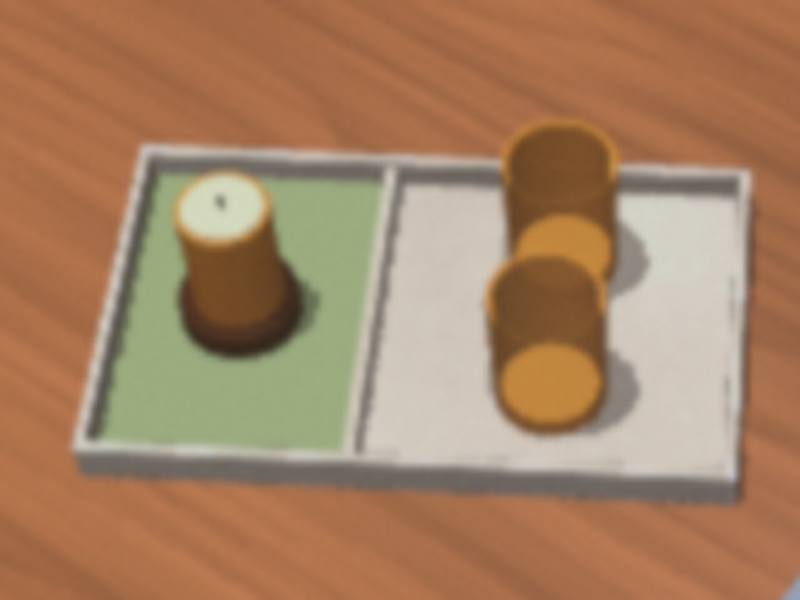

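All four pieces are placed. From above, the candle and stand agree within 0.5 mm and the tumblers are symmetric. The scene fit of the stand is 4 mm off, because the candle hides part of it from that side.

```bash
python3 -m creep '{"claw":[7.8,7.8,7.8],"dp":[[0,0,0],[0,0,0],[0,0,0]],"roll":[0,0,0]}'; python3 -c "
from station import workorder;print(workorder.sign_off())"
```

```text
t: 34.6
tcp_pos: [0.4992, 0.2987, 0.2389]
tool_rot: [0.958, 0.288, 0.0, 0.0]
force: [-0.2, 0.1, -0.0]
finger_gap: 0.913
the job is handed in; nothing more can be done
None
```

The tray is laid, and I handed the job in at about 34.6 s of the 118 s allowed. I set the walnut stand down in the green compartment, then the amber candle glass on it. The two amber tumblers went into the plain compartment last, 90 mm apart. Each glass was lowered slowly until it made contact (about 5 N) before I let go.

**Checks that agreed:**
- The last top view puts the candle within 0.5 mm of the stand's centre and about 3 mm off the compartment centre. Its top is at the expected height and it stands upright.
- The tumblers measure about 45 mm either side of the tray's centre line, upright, in both the top and scene views.

**Checks that disagreed or fell short:**
- The scene view put the stand about 4 mm from the candle. The candle hides part of the stand from that side, so I trusted the top view and the close-up taken before release.
- Absolute positions differ by about 4 mm between cameras.
- In the last top view the arm partly covered the rose tumbler and the green stand. Earlier pictures showed both where they started. The violet candle, bowl and sugar pot were visible at the end and had not moved.

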